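Make up two reagent kits in their fitted trays

TASK

Make up the two kits from the stock that stands along the robot's edge of the bench. The wide tray gets the marker in its long cradle, the big brown bottle in its larger round well and the smallest bottle in its smaller well; the narrow tray gets the sample tube lying in its short cradle and the medium bottle in its well. Lay the marker and the sample tube in first, while there is still room for the hand behind the wells, then set the bottles down into their wells, upright and fully down without dropping them, and leave everything else where it is.

Things in the scene. Friction and masses are not known exactly. Their poses are not given: they have to be found in the camera images.
- wide_tray: Wide grey fixed tray, 132 x 167 mm (x, y), yaw within 0.25. Origin: centre of underside, x away from robot, y left; all in mm. Floor top z 6. Near part (x < 14) 24 high, round wells 18 deep, 4 mm chamfer: 68 diameter at (-26, 40), 52 at (-26, -45). Behind, long cradle centred (47, 0), floor z 6: inside 151 (y) x 33 (x), stops and 30 long rails at the ends only, top z 16; middle 91 open for fingers.
- narrow_tray: Narrow grey fixed tray, 122 x 100 mm (x, y), yaw within 0.25. Origin: centre of underside, x away from robot, y left; all in mm. Floor top z 6. Near part (x < 9) 24 high, one round well 18 deep, 4 mm chamfer, 58 diameter at (-26, 0). Behind, short cradle centred (42, 0), floor z 6: inside 68 (y) x 31 (x), stops and 8 long rails at the ends only, top z 16; middle 52 open for fingers.
- brown_bottle_center (a point): Centre (half-way up) of the big brown bottle with a black cap, standing loose: body 58 mm in diameter, 106 mm high in all (body to 94 mm, cap 40 mm wide above). z up. 0.11 to 0.21 kg.
- medium_bottle_center (a point): Centre (half-way up) of the medium white bottle with a blue cap, standing loose: body 48 mm in diameter, 89 mm high in all (body to 79 mm, cap 34 mm wide above). z up. About 0.09 kg.
- small_bottle_center (a point): Centre (half-way up) of the smallest bottle, white with a red cap, standing loose: body 42 mm in diameter, 77 mm high in all (body to 68 mm, cap 30 mm wide above). z up. About 0.06 kg.
- marker_center (a point): Centre of the marker pen, white barrel and black cap, lying loose: 135 mm long along its y, 17 mm wide, 16 mm high; centre 8 mm above what it lies on. Either way round is good in the cradle. 20 g.
- tube_center (a point): Centre of the clear screw-cap sample tube with a thin orange ring, lying loose: 52 mm long along its y, 15 mm wide and high; centre 7.5 mm above what it lies on. Either way round is good in the cradle. 15 g.
- cuvette_block: Bystander: grey cuvette block, 46 x 47 mm and 62 mm high with two thin rods sticking out to 128 mm, standing loose at the right of the trays; origin at the centre of its underside. Leave it.
- carton: Bystander: flat carton 66 x 190 x 26 mm with a blue top, lying loose behind the trays, long along its y; origin at the centre of its underside. Leave it.
- vial: Bystander: small vial 15 mm in diameter, 45 mm high, white cap, standing loose at the right behind the cuvette block; origin at the centre of its underside. Leave it.

How it is judged:
By the outcome, as a careful person would: the job done as asked, in the order asked, and still so for the second after the job is handed in, with the robot touching nothing.
It also fails if it takes over 144 s, if anything falls off the work surface, if the arm or the gripper's body presses on something with over 40 N, if the wrist force passes 120 N, or if a joint passes its speed limit or range.

ROBOT

A 6-joint arm with a two-finger parallel gripper is mounted at the origin on a cart in front of the work surface, level with it; the furniture and walls round the work are solid. World frame = base frame: x ahead of the robot, y to its left, z up, the work surface at z = 0. Lengths are in mm, angles in rad, forces in N, time in s.
With the tool pointing down it reaches from about 350 to 775 mm from the base axis. Payload 7.3 kg.
Tool frame: the origin (TCP) lies on the front face of the gripper's body, between the roots of the fingers; the fingertips stand 66 mm ahead of it and the grasp point (between the pads) lies 47 mm ahead of it (bot.tip_extent is the distance from the TCP to the fingertips, in mm); z points along the fingers, y is the line along which they close (so a half turn about z gives the same grasp; the last joint's range is limited). The gripper opens to 92 mm and grips with 3 to 60 N. Pads are 19 mm wide; open, the fingers measure 130 mm over their backs; the gripper's body (75 mm by 190 mm) begins 47 mm behind the grasp point.
Start: joints at [-1.434, 0.342, 1.524, -0, 1.275, -0.146], TCP at [146.52, -504.153, 292.241] pointing down, gripper open.
Joint ranges: [-2.53, 2.53], [-0.77, 2.02], [0.04, 2.7], [-1, 4.14], [0.28, 2.66], [-3.11, 3.11]. Speed limits (rad/s): [2.57, 2.57, 3.14, 3.14, 3.14, 3.14].

INTERFACE

Orientations are given as [roll, pitch, yaw] about the fixed x, y, z axes, in that order (R = Rz(yaw) Ry(pitch) Rx(roll)).
In Python, from plant import readout, viewer, order, bot gives the robot as it stands.
- The arm moves only by the shell command python3 -m creep 'ROWS'. ROWS is text: rows parted by semicolons, each of 7 numbers parted by spaces: the shift along the world's x, y, z in m, then the turn, a rotation vector about the world's x, y, z in rad, then the opening in per cent of the stroke, from 0 (shut) to 100 (fully open). A call has 1 to 8 rows; each row shifts and turns the commanded pose from where the row before left it; what a row does not reach is not made up. A row lasts 1/12 s, in which the tool goes at most 41.7 mm and 7.16 degrees, less where a joint would pass 70% of its speed; a pose out of reach is approached as far as the arm can. A call is refused whole if a number of a shift passes 0.0417 or a number of a turn 0.125, either way. A call with a gripper value outside its range is refused whole. The fingers move at their own pace and stop on an object; the grip force is fixed at half the most. Time passes only in rows, so rows that do not move let the fingers close. It gives the time, the measured TCP pose, the force, the opening and the grip force at its end, in the units of the state.
- readout.get_obs(): the state, without advancing time (a new reading comes with each control period).
- viewer.capture(name): name is "side" or "top" or "wrist"; returns the picture (420x560x3 uint8, red, green, blue); there is no depth.
- viewer.camera_info(name): a dict with "fx", "fy", "cx", "cy" (pixels), "origin" and "rotation" of the camera in the world. Camera axes: x right, y up, looking along -z (the intrinsics and any distortion apply to the point x, -y, -z); pixel columns grow to the right and rows downward; lengths in mm; the calibration is good to about 2 mm. The wrist camera is an equidistant fisheye: a pixel r from the principal point sees the ray r / f radians off the axis. A picture is of the moment at which its call begins: read the wrist's pose just before it. camera_info takes no time and is no camera call; for the wrist camera it gives the pose at the moment of the call.
- order.close_job(): hands the job in; it is judged then, once.
The state is a dict: "time": time; "joint_positions": joint angles; "dq": joint speeds; "tau": joint torques, N m; "tool_pos": TCP position; "tcp_rot": TCP orientation; "contact_force": force on the tool from outside, world axes, zero at the start; "moment": the same for the moment, N m; "grip_width": finger opening in mm; "finger_force": force on a finger pad.
Only numpy, scipy, OpenCV 4.12 (cv2) and the standard library are available. Lean on these libraries where they do the work, as an engineer would, in place of code of your own. Each camera call takes 0.05 s, during which the arm holds its last target. There are 200 camera calls.

## Working session

There is one attempt and no reset: what is moved stays moved. The work goes in short steps, Python scripts to look and compute and a shell command to move; the robot and the scene stay as the last step left them, time stands still between calls to the robot, and variables do not carry over. Pictures are saved under pics/ and viewed, at most 14 in all, crops included, and the job is handed in when it is done.

```bash
ls; mkdir -p pics; python3 - <<'E'
from plant import readout,viewer,order,bot
import cv2,json
print(readout.get_obs())
for n in("top","side","wrist"):
    i=viewer.camera_info(n);print(n,i)
    cv2.imwrite(f"pics/{n}0.png",viewer.capture(n)[:,:,::-1])
E
```

```text
pics
{'time': 0.0, 'joint_positions': array([-1.43400041e+00,  3.42745820e-01,  1.52501932e+00,  3.86588000e-05,
        1.27537083e+00, -1.46004946e-01]), 'dq': array([ 0.00195768, -0.0006384 , -0.00057292, -0.00114629,  0.00079651,
        0.00023332]), 'tau': array([ 1.15811695e-04, -4.31243598e+01, -2.44211608e+01,  7.18395668e-02,
        5.60213474e-02, -1.16346532e-04]), 'tool_pos': array([ 146.48614249, -503.83879699,  291.53208237]), 'tcp_rot': array([-3.14007114e+00, -2.61105307e-04,  2.82789381e-01]), 'contact_force': array([ 0.76229557,  0.41670731, -0.32449688]), 'moment': array([ 0.00108198, -0.00971275, -0.00724227]), 'finger_force': 0.0, 'grip_width': 91.33910567617177}
top {'fx': 463.13819201733946, 'fy': 463.13819201733946, 'cx': 282.32702231804234, 'cy': 213.08609074739974, 'origin': array([ 544.14087761,  -49.80740797, 1203.94140033]), 'rotation': array([ 0.05159881,  0.02155926, -1.5857271 ])}
side {'fx': 462.9971967110459, 'fy': 462.9971967110459, 'cx': 283.1646177212285, 'cy': 208.71402032874303, 'origin': array([195.85846569, 988.11042485, 545.35406552]), 'rotation': array([ 1.17014855, -0.02684448, -2.73575464])}
wrist {'fx': 325.19226210127806, 'fy': 325.19226210127806, 'cx': 280.72281225658816, 'cy': 203.79915634127477, 'origin': array([ 219.96329582, -481.69401744,  385.09099206]), 'rotation': array([-2.86682210e-01,  1.28591933e-03, -1.28743887e+00])}
```

View pics/top0.png

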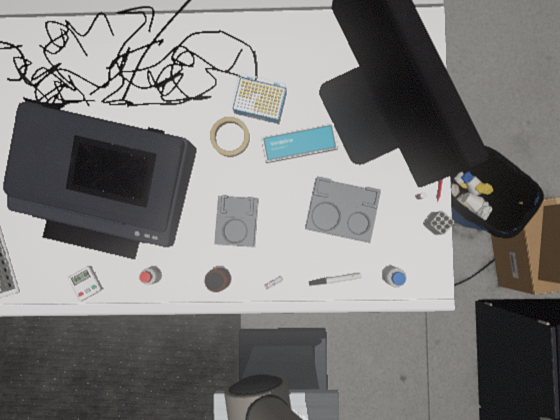

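View pics/side0.png

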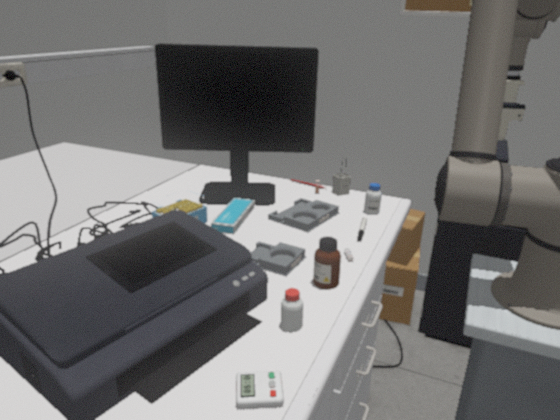

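The top view shows the wide tray at about (343,210), the narrow tray at (237,220), and the stock row left to right: red-cap bottle (149,277), brown (217,279), tube (273,283), marker (335,279), blue-cap (397,277). The side view confirms the bottles are upright and the monitor is behind the trays.

```bash
cat > h.py <<'E'
import numpy as np,cv2
from scipy.spatial.transform import Rotation as Ro
from plant import readout,viewer,order,bot
def ray(c,u,v,fish=False):
    x=(np.asarray(u,float)-c['cx'])/c['fx'];y=(np.asarray(v,float)-c['cy'])/c['fy']
    if fish:
        t=np.hypot(x,y);s=np.where(t>1e-9,np.sin(t)/np.maximum(t,1e-9),1)
        d=np.stack([x*s,-y*s,-np.cos(t)],-1)
    else: d=np.stack([x,-y,-np.ones_like(x)],-1)
    return d@Ro.from_euler('xyz',c['rotation']).as_matrix().T
def plane(c,u,v,z,fish=False):
    d=ray(c,u,v,fish);o=c['origin'];return (o+d*((z-o[2])/d[...,2])[...,None])[...,:2]
def proj(c,P,fish=False):
    q=(np.atleast_2d(P)-c['origin'])@Ro.from_euler('xyz',c['rotation']).as_matrix()
    x,y,z=q[:,0],-q[:,1],-q[:,2]
    if fish:
        r=np.hypot(x,y);t=np.arctan2(r,z);k=t/np.maximum(r,1e-9);x,y=x*k,y*k
    else:x,y=x/z,y/z
    return np.stack([c['cx']+c['fx']*x,c['cy']+c['fy']*y],-1)
def st():
    o=readout.get_obs();print('t',round(o['time'],2),'tcp',o['tool_pos'].round(1),'rot',o['tcp_rot'].round(3),'F',o['contact_force'].round(1),'w',round(o['grip_width'],1),'q',o['joint_positions'].round(2));return o
E
python3 - <<'E'
from h import *
im=cv2.imread('pics/top0.png')
c=viewer.camera_info('top')
cv2.imwrite('pics/topc.png',cv2.resize(im[165:300,130:460],None,fx=2.4,fy=2.4,interpolation=cv2.INTER_CUBIC))
hsv=cv2.cvtColor(im,cv2.COLOR_BGR2HSV)
def cen(m,box):
    x0,y0,x1,y1=box;mm=np.zeros_like(m);mm[y0:y1,x0:x1]=m[y0:y1,x0:x1]
    n,l,s,ce=cv2.connectedComponentsWithStats(mm);k=1+np.argmax(s[1:,4]);return ce[k],s[k],(l==k).astype(np.uint8)
H,S,V=cv2.split(hsv)
red=(((H<10)|(H>170))&(S>120)).astype(np.uint8)
blue=((H>100)&(H<130)&(S>120)).astype(np.uint8)
for n,m,b,z in(('red',red,(135,260,165,290),77),('blue',blue,(380,260,415,290),89),('brown',((V<90)).astype(np.uint8),(195,255,240,300),100)):
    p,s,_=cen(m,b);print(n,p,s,plane(c,*p,z))
wh=cv2.cvtColor(im,cv2.COLOR_BGR2GRAY)
print(wh[268:295:2,260:290:2])
for n,b,lo,hi in(('wide',(295,165,390,250),0,150),('narrow',(205,185,270,255),0,150)):
    m=((wh<hi)).astype(np.uint8);p,s,mm=cen(m,b)
    cs=max(cv2.findContours(mm,0,2)[0],key=cv2.contourArea);r=cv2.minAreaRect(cs)
    bx=cv2.boxPoints(r);w=plane(c,bx[:,0],bx[:,1],16.);print(n,s,w.round(1).tolist(),w.mean(0),np.linalg.norm(w-np.roll(w,1,0),axis=1))
E
```

```text
red [142.     275.5625] [140 272   6   9  16] [455.81552373 317.77473232]
blue [400.5625  279.53125] [394 273  11  11  32] [ 439.21375795 -305.73828164]
brown [206.91666667 283.        ] [206 279   4   9  12] [437.99251288 154.90876782]
[[213 212 212 211 212 213 212 211 213 211 212 211 212 212 211]
 [213 212 212 212 213 211 212 211 212 212 213 213 213 213 211]
 [212 212 212 212 213 212 211 213 212 212 212 212 212 212 213]
 [212 212 211 212 211 213 212 212 213 214 213 213 212 213 212]
 [212 211 212 212 211 213 212 213 213 185 163 210 213 212 212]
 [210 212 212 212 212 214 214 207 162 184 189 173 213 212 213]
 [212 213 212 212 214 191 146 162 195 197 182 188 213 212 211]
 [213 212 214 210 193 173 193 183 187 185 192 213 212 212 212]
 [212 213 187 141 190 198 167 157 204 213 213 212 211 211 212]
 [211 214 201 167 190 180 196 206 213 211 211 211 213 212 212]
 [211 211 213 171 176 207 212 212 212 212 211 212 211 212 212]
 [211 211 213 209 213 213 211 212 212 211 211 211 211 212 211]
 [211 211 211 211 212 211 212 212 211 210 211 211 213 211 212]
 [212 212 212 211 212 211 211 212 211 211 211 212 211 212 211]]
wide [ 305  177   75   65 3095] [[566.1, -80.9], [701.1, -111.9], [662.7, -276.9], [528.6, -245.1]] [ 614.6182367  -178.70140994] [168.4747334  138.51308611 169.37370831 137.8890099 ]
narrow [ 215  195   43   51 1660] [[531.3, 151.3], [656.8, 140.3], [646.8, 37.7], [521.7, 49.3]] [589.14889622  94.63370887] [102.49163738 125.90290798 103.03362373 125.62216901]
```

View pics/topc.png

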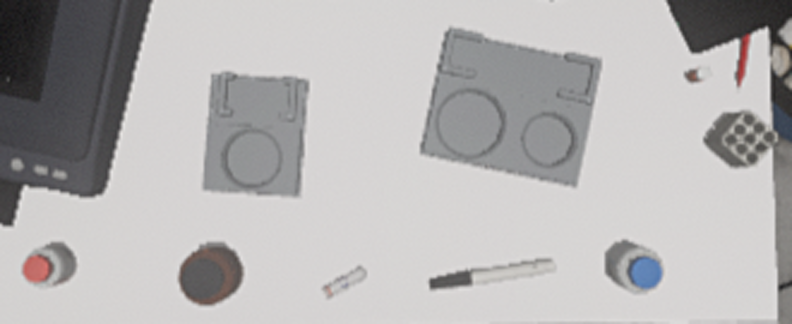

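View pics/wrist0.png

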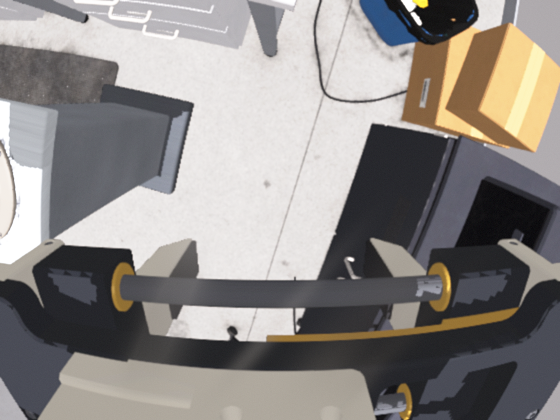

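The crop shows the wide tray's wells at crop (470,123) and (548,138) with the cradle behind them, and the narrow tray's well at (252,157). The stock is clear too. The wrist view sees only the floor for now. Next I'll measure the stock, the trays and the obstacles (monitor, printer).

```bash
cat > m.py <<'E'
from h import *
ct=viewer.camera_info('top');cs=viewer.camera_info('side')
def tri(a,b):
    d1=ray(ct,*a);d2=ray(cs,*b);A=np.stack([d1,-d2],1);s=np.linalg.lstsq(A,cs['origin']-ct['origin'],rcond=None)[0]
    p=ct['origin']+d1*s[0];q=cs['origin']+d2*s[1];return ((p+q)/2).round(0),np.linalg.norm(p-q).round(1)
E
python3 - <<'E'
from m import *
print('mon bottom',tri((410,185),(314,165)),'top',tri((485,150),(316,52)))
print('mon base near',plane(ct,355.,165.,10.),'base side z0', plane(cs,275.,203.,0.))
print('printer corner',tri((172,246),(266,290)), 'slot',plane(ct,138.,258.,30.),'edge of bench',plane(ct,282.,302.,0.))
print('carton',plane(ct,np.array([265.,338]),np.array([161.,150]),26.))
print('small',tri((148,276.5),(291.5,295)),'brown cap',tri((216,280),(327,244)),'med cap',tri((398,278),(375,187)))
im=cv2.imread('pics/top0.png');g=cv2.cvtColor(im,cv2.COLOR_BGR2GRAY)
for n,(x0,y0,x1,y1),z,t in(('tube',(255,268,292,297),4,204),('marker',(300,260,370,297),5,204)):
    m=(g[y0:y1,x0:x1]<t).astype(np.uint8);n_,l,s,ce=cv2.connectedComponentsWithStats(m);k=1+np.argmax(s[1:,4])
    r=cv2.minAreaRect(max(cv2.findContours((l==k).astype(np.uint8),0,2)[0],key=cv2.contourArea));b=cv2.boxPoints(r)+[x0,y0]
    w=plane(ct,b[:,0],b[:,1],float(z));e=w-np.roll(w,1,0);i=np.argmax(np.linalg.norm(e,axis=1))
    print(n,w.mean(0).round(1),np.linalg.norm(e,axis=1).round(0),'axis',e[i].round(1),'angle from +y to..',np.arctan2(e[i][1],e[i][0]).round(3))
for n,uv in(('wellB',(130+470/2.4,165+124/2.4)),('wellS',(130+548/2.4,165+139/2.4)),('wellM',(130+252/2.4,165+158/2.4))):print(n,plane(ct,uv[0],uv[1],24.).round(1))
def tr(c,y,p):
    R=np.array([[np.cos(y),-np.sin(y)],[np.sin(y),np.cos(y)]]);return (np.array(c)+R@np.array(p)).round(1)
for p in((-26,40),(-26,-45),(47,0)):print('wide',tr((614.6,-178.7),-.226,p))
for p in((-26,0),(42,0)):print('nar',tr((589.1,94.6),-.09,p))
E
```

```text
mon bottom (array([ 655., -333.,  107.]), np.float64(17.5)) top (array([ 677., -371.,  441.]), np.float64(10.9))
mon base near [ 727.73085169 -214.87690777] base side z0 [ 731.56499663 -231.40462531]
printer corner (array([529., 259.,  26.]), np.float64(6.2)) slot [496.68397191 343.38104968] edge of bench [377.21983469 -20.50858146]
carton [[ 739.80426993   17.1209017 ]
 [ 764.69334118 -170.19954392]]
small (array([455., 308.,  64.]), np.float64(4.9)) brown cap (array([446., 135.,  92.]), np.float64(3.0)) med cap (array([ 442., -302.,   79.]), np.float64(0.3))
tube [429.   1.] [17. 52. 17. 52.] axis [ 24.4 -45.7] angle from +y to.. -1.08
marker [ 435.7 -156.2] [ 21. 138.  21. 137.] axis [  17.6 -136.4] angle from +y to.. -1.443
wellB [ 594.6 -135.9]
wellS [ 577.4 -218. ]
wellM [562.1  96.2]
wide [ 598.2 -133.9]
wide [ 579.2 -216.7]
wide [ 660.4 -189.2]
nar [563.2  96.9]
nar [630.9  90.8]
```

```bash
python3 -m creep '0.017 0.032 0 0 0 -0.02 100;0.017 0.032 0 0 0 -0.02 100;0.017 0.032 0 0 0 -0.02 100;0.017 0.032 0 0 0 -0.02 100;0.017 0.032 0 0 0 -0.02 100;0.017 0.032 0 0 0 -0.02 100;0.017 0.032 0 0 0 -0.02 100;0.017 0.032 0 0 0 -0.02 100' && python3 -m creep '0.017 0.032 0 0 0 -0.02 100;0.017 0.032 0 0 0 -0.02 100;0.017 0.032 0 0 0 -0.02 100;0.017 0.032 0 0 0 -0.02 100;0.017 0.032 0 0 0 -0.02 100;0.017 0.032 0 0 0 -0.02 100;0 0 0 0 0 0 100;0 0 0 0 0 0 100'
python3 - <<'E'
from h import *
st();c=viewer.camera_info('wrist');im=viewer.capture('wrist')[:,:,::-1];cv2.imwrite('pics/w1.png',im)
np.save('w1.npy',np.r_[c['origin'],c['rotation']])
E
```

```text
time: 0.82
tool_pos: [282.8, -246.4, 292.2]
tcp_rot: [3.142, -0.0, 0.121]
contact_force: [0.9, -1.1, -0.6]
grip_width: 91.6
finger_force: 0.0
time: 1.48
tool_pos: [384.8, -54.5, 292.0]
tcp_rot: [-3.142, 0.001, 0.008]
contact_force: [-0.3, -0.4, -0.3]
grip_width: 91.8
finger_force: 0.0
t 1.48 tcp [384.8 -54.5 292. ] rot [-3.142e+00  1.000e-03  8.000e-03] F [-0.3 -0.4 -0.3] w 91.8 q [-0.34  0.09  1.86 -0.    1.2   1.22]
```

View pics/w1.png

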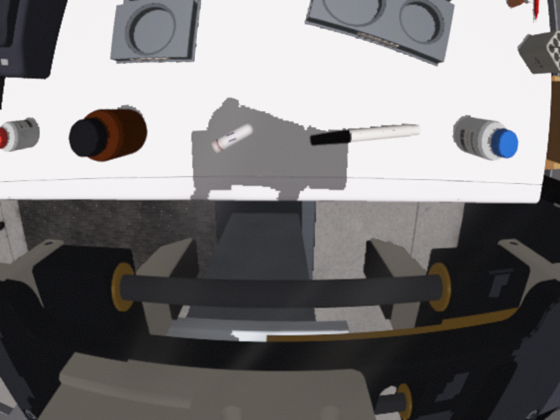

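Wrist view: the tube is at (232,138), the marker runs (312,138)–(420,130), the brown cap is at (88,139) and the blue cap at (505,143). The trays are cut off at the top of the frame, so I'll move 120 mm forward to see them whole.

```bash
python3 -m creep '0.04 0 0 0 0 0 100;0.04 0 0 0 0 0 100;0.04 0 0 0 0 0 100;0 0 0 0 0 0 100;0 0 0 0 0 0 100'
python3 - <<'E'
from h import *
st();c=viewer.camera_info('wrist');im=viewer.capture('wrist')[:,:,::-1];cv2.imwrite('pics/w2.png',im)
np.save('w2.npy',np.r_[c['origin'],c['rotation']])
c1=dict(c);a=np.load('w1.npy');c1['origin']=a[:3];c1['rotation']=a[3:]
im=cv2.imread('pics/w1.png');hsv=cv2.cvtColor(im,cv2.COLOR_BGR2HSV);H,S,V=cv2.split(hsv)
m=((H>100)&(H<130)&(S>120)&(V>60)).astype(np.uint8);m[:,:470]=0;m[:110]=0;m[165:]=0
ct=viewer.camera_info('top')
n,l,s,ce=cv2.connectedComponentsWithStats(m);k=1+np.argmax(s[1:,4]);print('bluecap',ce[k],s[k],plane(c1,*ce[k],87.,True))
m=((V<60)).astype(np.uint8);m[:110]=0;m[165:]=0;m[:,:62]=0;m[:,110:]=0
n,l,s,ce=cv2.connectedComponentsWithStats(m);k=1+np.argmax(s[1:,4]);print('browncap',ce[k],s[k],plane(c1,*ce[k],104.,True))
print('tube',plane(c1,232.,138.,8.,True),'ends',plane(c1,np.array([214.,251]),np.array([146.,128]),8.,True))
print('marker ends',plane(c1,np.array([312.,420]),np.array([139.,129]),8.,True))
E
```

```text
time: 1.95
tool_pos: [505.2, -57.9, 290.9]
tcp_rot: [-3.141, 0.002, 0.001]
contact_force: [-1.0, 0.3, 1.1]
grip_width: 91.9
finger_force: 0.0
t 1.95 tcp [505.2 -57.9 290.9] rot [-3.141e+00  2.000e-03  1.000e-03] F [-1.   0.3  1.1] w 91.9 q [-0.26  0.31  1.57 -0.    1.26  1.31]
bluecap [504.3013468  142.98653199] [492 129  26  29 594] [ 444.13824651 -296.15981026]
browncap [ 89.18450479 136.65175719] [  70  117   40   40 1252] [444.75080505 133.32084481]
tube [429.28864785   3.62771289] ends [[420.11950452  25.34191105]
 [440.80741333 -18.72809305]]
marker ends [[ 428.55045512  -89.47330494]
 [ 446.77599958 -223.63596629]]
```

View pics/w2.png

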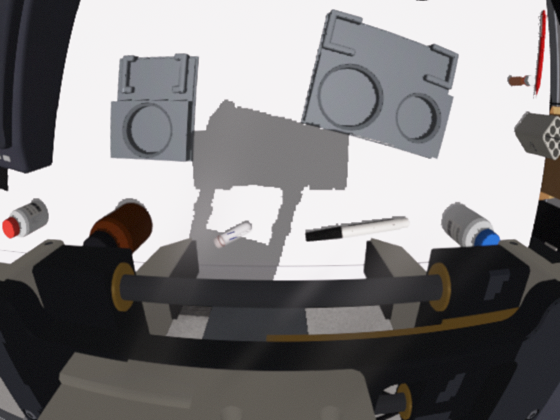

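The wrist view now shows both trays whole: narrow at (155,107) and wide at (382,85), with wells at (152,130), (349,95) and (417,118). The small bottle is at (25,220). I'll make one enlarged crop to read the edges.

```bash
python3 - <<'E'
import cv2,numpy as np
im=cv2.imread('pics/w2.png');a=im[40:170,100:210];b=im[0:165,295:465]
A=cv2.resize(a,None,fx=3,fy=3,interpolation=cv2.INTER_CUBIC);B=cv2.resize(b,None,fx=2.7,fy=2.7,interpolation=cv2.INTER_CUBIC)
B=B[:446];o=np.zeros((446,A.shape[1]+B.shape[1],3),np.uint8);o[:A.shape[0],:A.shape[1]]=A;o[:B.shape[0],A.shape[1]:]=B
o=cv2.convertScaleAbs(o,alpha=1.6);print(o.shape,A.shape,B.shape);cv2.imwrite('pics/trays.png',o)
E
```

```text
(446, 789, 3) (390, 330, 3) (446, 459, 3)
```

View pics/trays.png

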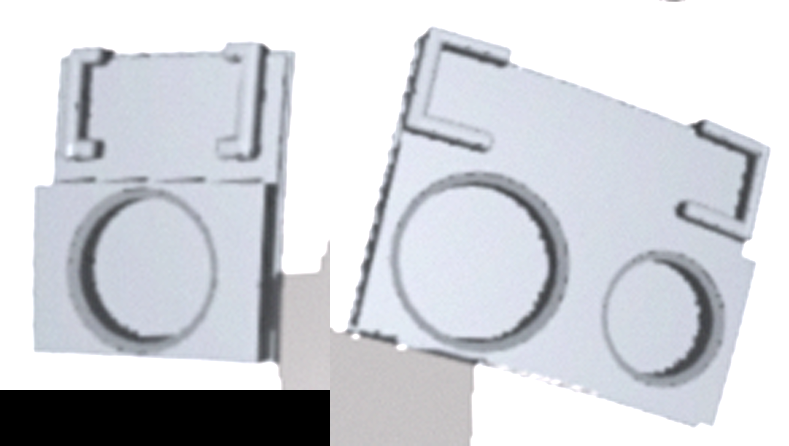

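```bash
python3 - <<'E'
from h import *
c=viewer.camera_info('wrist');a=np.load('w2.npy');c['origin']=a[:3];c['rotation']=a[3:]
N=lambda x,y,z:plane(c,100+x/3,40+y/3,float(z),True)
W=lambda x,y,z:plane(c,295+(x-330)/2.7,y/2.7,float(z),True)
for n,f,l,r,t,b in(('M',N,67,216,187,355),('B',W,391,568,173,350),('S',W,602,725,251,386)):
    cx,cy=(l+r)/2,(t+b)/2
    print(n,f(cx,cy,24).round(1),'dia',np.linalg.norm(f(l,cy,24)-f(r,cy,24)).round(1),np.linalg.norm(f(cx,t,24)-f(cx,b,24)).round(1))
for n,p in(('N corners',[N(36,186,24),N(266,181,24),N(260,361,24),N(35,351,24)]),('W near R, step R',[W(714,424,24),W(755,258,24)]),('rail outer L,R, N',[W(430,29,16),W(768,148,16),N(63,54,16),N(294,50,6)])):print(n,np.round(p,1).tolist())
print('N rails in-centre',N(np.mean([82,243]),np.mean([54,148]),16), 'W rail tops: ',W((425+760)/2,(88+178)/2,16))
# stock in w2
print('marker',plane(c,np.array([306.,409]),np.array([237.,222]),8.,True).round(1).tolist(),'tube',plane(c,234.,234.,8.,True).round(1))
im=cv2.imread('pics/w2.png');H,S,V=cv2.split(cv2.cvtColor(im,cv2.COLOR_BGR2HSV))
m=(((H<10)|(H>170))&(S>120)&(V>80)).astype(np.uint8);m[:200]=0;m[250:]=0;m[:,60:]=0
n,l,s,ce=cv2.connectedComponentsWithStats(m);k=1+np.argmax(s[1:,4]);print('red',ce[k],s[k],plane(c,*ce[k],74.,True))
E
```

```text
M [563.8  98.6] dia 64.9 66.1
B [ 598.2 -133.7] dia 74.9 74.1
S [ 579.1 -216.9] dia 59.8 59.0
N corners [[601.3, 144.7], [595.3, 46.2], [526.7, 51.2], [534.2, 150.1]]
W near R, step R [[534.0, -245.7], [610.2, -262.1]]
rail outer L,R, N [[699.6, -114.5], [663.5, -273.3], [655.2, 135.6], [647.8, 39.5]]
N rails in-centre [630.49767881  90.86902833] W rail tops:  [ 658.54416592 -185.22551734]
marker [[426.7, -88.7], [445.7, -223.5]] tube [430.4   1.6]
red [ 10.55813953 227.29069767] [  3 217  17  21 258] [455.88639868 308.78666494]
```

The measurements agree: the rim diameters are right and the two views match within about 2 mm. Now over to the marker at (437,-156), tool yaw 1.708.

```bash
python3 -m creep '-0.0045 -0.0067 0 0 0 0.1137 100;-0.0045 -0.0067 0 0 0 0.1137 100;-0.0045 -0.0067 0 0 0 0.1137 100;-0.0045 -0.0067 0 0 0 0.1137 100;-0.0045 -0.0067 0 0 0 0.1137 100;-0.0045 -0.0067 0 0 0 0.1137 100;-0.0045 -0.0067 0 0 0 0.1137 100;-0.0045 -0.0067 0 0 0 0.1137 100' >/dev/null && python3 -m creep '-0.0045 -0.0067 0 0 0 0.1137 100;-0.0045 -0.0067 0 0 0 0.1137 100;-0.0045 -0.0067 0 0 0 0.1137 100;-0.0045 -0.0067 0 0 0 0.1137 100;-0.0045 -0.0067 0 0 0 0.1137 100;-0.0045 -0.0067 0 0 0 0.1137 100;-0.0045 -0.0067 0 0 0 0.1137 100;0 0 0 0 0 0 100' >/dev/null && python3 -m creep '0 0 -0.035 0 0 0 100;0 0 -0.035 0 0 0 100;0 0 -0.035 0 0 0 100;0 0 -0.035 0 0 0 100;0 0 -0.03 0 0 0 100;0 0 -0.015 0 0 0 100;0 0 0 0 0 0 100;0 0 0 0 0 0 100'
python3 -c "
from h import *
st()"
```

```text
time: 4.0
tool_pos: [436.4, -156.7, 107.4]
tcp_rot: [-3.141, -0.001, 1.705]
contact_force: [-0.9, -0.4, 0.5]
grip_width: 92.0
finger_force: 0.0
t 4.0 tcp [ 436.4 -156.7  107.4] rot [-3.141e+00 -1.000e-03  1.705e+00] F [-0.9 -0.4  0.5] w 92.0 q [-0.51  0.48  1.92  0.    0.74 -0.64]
```

```bash
python3 -m creep '0 0 -0.015 0 0 0 100;0 0 -0.012 0 0 0 100;0 0 -0.008 0 0 0 100;0 0 -0.003 0 0 0 100;0 0 0 0 0 0 0;0 0 0 0 0 0 0;0 0 0 0 0 0 0;0 0 0 0 0 0 0' && python3 -m creep '0 0 0 0 0 0 0;0 0 0 0 0 0 0;0 0 0 0 0 0 0;0 0 0 0 0 0 0;0 0 0 0 0 0 0;0 0 0 0 0 0 0;0 0 0 0 0 0 0;0 0 0 0 0 0 0'
```

```text
time: 4.67
tool_pos: [437.4, -156.8, 69.9]
tcp_rot: [3.141, 0.001, 1.708]
contact_force: [-0.8, -0.6, -0.4]
grip_width: 69.3
finger_force: 0.0
time: 5.33
tool_pos: [437.0, -156.7, 69.2]
tcp_rot: [3.142, -0.0, 1.708]
contact_force: [-0.8, 0.5, 0.2]
grip_width: 16.5
finger_force: 0.0
```

```bash
python3 -m creep '0 0 0 0 0 0 0;0 0 0 0 0 0 0;0 0 0 0 0 0 0;0 0 0.015 0 0 0 0;0 0 0.03 0 0 0 0;0 0 0.03 0 0 0 0;0 0 0.025 0 0 0 0;0 0 0 0 0 0 0' && python3 -m creep '0.0279 -0.0041 0 0 0 -0.0454 0;0.0279 -0.0041 0 0 0 -0.0454 0;0.0279 -0.0041 0 0 0 -0.0454 0;0.0279 -0.0041 0 0 0 -0.0454 0;0.0279 -0.0041 0 0 0 -0.0454 0;0.0279 -0.0041 0 0 0 -0.0454 0;0.0279 -0.0041 0 0 0 -0.0454 0;0.0279 -0.0041 0 0 0 -0.0454 0' && python3 -m creep '0 0 0 0 0 0 0;0 0 0 0 0 0 0;0 0 0 0 0 0 0'
python3 - <<'E'
from h import *
st();a=viewer.capture('wrist')[:,:,::-1];b=viewer.capture('side')[130:340,180:400,::-1]
b=cv2.resize(b,(440,420));cv2.imwrite('pics/mk.png',cv2.resize(np.hstack([a,b]),(800,336)))
E
```

```text
time: 6.0
tool_pos: [439.0, -157.7, 173.6]
tcp_rot: [3.135, 0.005, 1.708]
contact_force: [1.4, -0.6, -0.9]
grip_width: 14.4
finger_force: 30.0
time: 6.67
tool_pos: [661.1, -189.4, 167.9]
tcp_rot: [-3.14, -0.0, 1.343]
contact_force: [0.1, 0.1, 0.0]
grip_width: 14.6
finger_force: 30.0
time: 6.92
tool_pos: [659.2, -189.1, 167.9]
tcp_rot: [-3.139, -0.0, 1.346]
contact_force: [0.3, 0.2, 0.3]
grip_width: 14.1
finger_force: 30.0
t 6.92 tcp [ 659.2 -189.1  167.9] rot [-3.139 -0.     1.346] F [0.3 0.2 0.3] w 14.1 q [-0.39  0.74  1.18 -0.    1.22 -0.17]
```

View pics/mk.png

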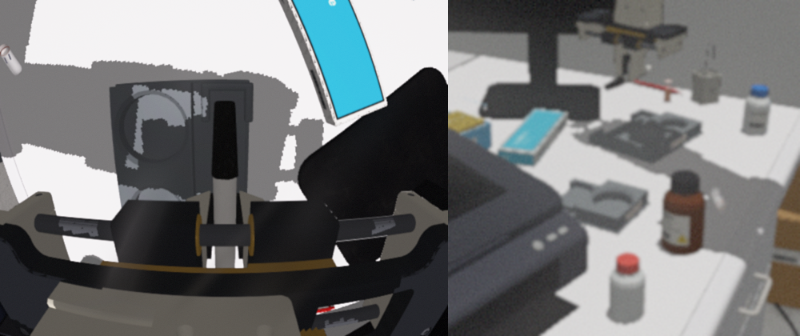

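Left: the marker is held at about (225,180), lined up with the cradle. Right: it hangs above the wide tray at (620,85). Lower it.

```bash
python3 -m creep '0.001 0 -0.02 0 0 0 0;0 0 -0.025 0 0 0 0;0 0 -0.02 0 0 0 0;0 0 -0.01 0 0 0 0;0 0 -0.006 0 0 0 0;0 0 -0.005 0 0 0 0;0 0 -0.003 0 0 0 0;0 0 0 0 0 0 0' && python3 -m creep '0 0 -0.0015 0 0 0 0;0 0 0 0 0 0 0;0 0 0 0 0 0 0'
```

```text
time: 7.68
tool_pos: [661.4, -189.6, 80.7]
tcp_rot: [3.141, 0.0, 1.345]
contact_force: [-0.9, -0.5, 0.1]
grip_width: 14.4
finger_force: 30.0
time: 7.93
tool_pos: [661.5, -189.5, 79.4]
tcp_rot: [3.141, 0.0, 1.345]
contact_force: [0.5, 0.0, -0.8]
grip_width: 14.8
finger_force: 30.0
```

```bash
python3 -m creep '0 0 -0.002 0 0 0 0;0 0 -0.0015 0 0 0 0;0 0 0 0 0 0 0;0 0 0 0 0 0 0' && python3 -m creep '0 0 -0.0007 0 0 0 0;0 0 0 0 0 0 0;0 0 0 0 0 0 0' && python3 -m creep '0 0 0 0 0 0 25;0 0 0 0 0 0 25;0 0 0 0 0 0 25;0 0 0 0 0 0 25;0 0 0 0 0 0 25' && python3 -m creep '0 0 0.01 0 0 0 25;0 0 0.02 0 0 0 25;0 0 0.03 0 0 0 25;0 0 0.035 0 0 0 100;0 0 0.035 0 0 0 100;0 0 0 0 0 0 100'
python3 - <<'E'
from h import *
st();a=viewer.capture('wrist')[:,:,::-1];b=viewer.capture('top')[160:265,290:400,::-1]
b=cv2.resize(b,(440,420),interpolation=cv2.INTER_CUBIC);cv2.imwrite('pics/mk2.png',cv2.resize(np.hstack([a,b]),(800,336)))
E
```

```text
time: 8.27
tool_pos: [661.3, -189.5, 75.3]
tcp_rot: [3.141, 0.0, 1.345]
contact_force: [0.0, -0.8, 0.3]
grip_width: 14.2
finger_force: 30.0
time: 8.52
tool_pos: [661.4, -189.5, 75.2]
tcp_rot: [3.141, 0.0, 1.345]
contact_force: [-1.7, 0.7, 5.7]
grip_width: 14.3
finger_force: 30.0
time: 8.93
tool_pos: [661.1, -189.4, 74.2]
tcp_rot: [-3.141, -0.0, 1.345]
contact_force: [-0.3, -0.1, -0.1]
grip_width: 23.0
finger_force: 0.0
time: 9.43
tool_pos: [663.9, -190.5, 214.2]
tcp_rot: [3.127, 0.002, 1.345]
contact_force: [1.9, 0.4, 1.1]
grip_width: 38.5
finger_force: 0.0
t 9.43 tcp [ 663.9 -190.5  214.2] rot [3.127e+00 2.000e-03 1.345e+00] F [1.9 0.4 1.1] w 38.5 q [-0.39  0.7   1.13  0.    1.3  -0.16]
```

View pics/mk2.png

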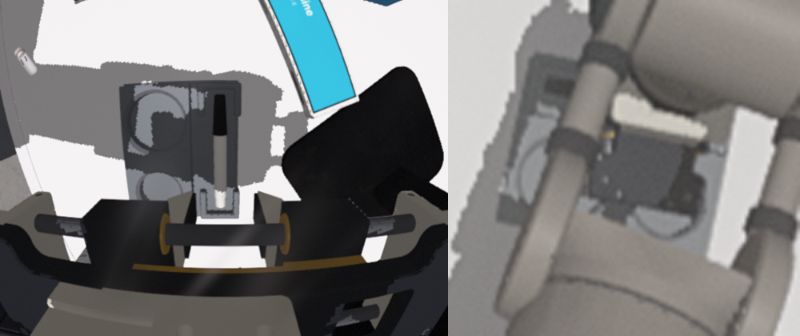

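The marker lies inside the cradle, between the stops at (222,95) and (220,205). Next is the tube at (430,2), yaw 0.44.

```bash
python3 -m creep '-0.0257 0.0213 0 0 0 0.0739 100;-0.0257 0.0213 0 0 0 0.0739 100;-0.0257 0.0213 0 0 0 0.0739 100;-0.0257 0.0213 0 0 0 0.0739 100;-0.0257 0.0213 0 0 0 0.0739 100;-0.0257 0.0213 0 0 0 0.0739 100;-0.0257 0.0213 0 0 0 0.0739 100;-0.0257 0.0213 0 0 0 0.0739 100' && python3 -m creep '-0.0257 0.0213 0 0 0 0.0739 100;0 0 0 0 0 0 100;0 0 -0.03 0 0 0 100;0 0 -0.03 0 0 0 100;0 0 -0.03 0 0 0 100;0 0 -0.01 0 0 0 100;0 0 0 0 0 0 100;0 0 0 0 0 0 100'
```

```text
time: 10.2
tool_pos: [453.3, -18.0, 203.3]
tcp_rot: [-3.139, -0.002, 1.94]
contact_force: [0.4, 0.8, -0.3]
grip_width: 91.1
finger_force: 0.0
time: 10.87
tool_pos: [429.4, 2.2, 103.7]
tcp_rot: [-3.139, -0.002, 2.01]
contact_force: [-0.4, -0.1, 0.8]
grip_width: 91.9
finger_force: 0.0
```

```bash
python3 -m creep '0.001 0 -0.015 0 0 0 100;0 0 -0.01 0 0 0 100;0 0 -0.007 0 0 0 100;0 0 -0.003 0 0 0 0;0 0 0 0 0 0 0;0 0 0 0 0 0 0;0 0 0 0 0 0 0;0 0 0 0 0 0 0' >/dev/null && python3 -m creep '0 0 0 0 0 0 0;0 0 0 0 0 0 0;0 0 0 0 0 0 0;0 0 0 0 0 0 0;0 0 0 0 0 0 0;0 0 0 0 0 0 0;0 0 0 0 0 0 0;0 0 0 0 0 0 0' && python3 -m creep '0 0 0 0 0 0 0;0 0 0 0 0 0 0;0 0 0 0 0 0 0;0 0 0.015 0 0 0 0;0 0 0.03 0 0 0 0;0 0 0.03 0 0 0 0;0 0 0.025 0 0 0 0;0 0 0 0 0 0 0'
```

```text
time: 12.2
tool_pos: [430.9, 2.3, 69.5]
tcp_rot: [3.142, -0.0, 2.01]
contact_force: [-0.3, 0.3, -0.5]
grip_width: 13.9
finger_force: 30.0
time: 12.87
tool_pos: [433.1, 2.0, 173.7]
tcp_rot: [3.135, 0.005, 2.01]
contact_force: [0.6, 0.4, 0.4]
grip_width: 13.5
finger_force: 30.0
```

```bash
python3 -m creep '0.0286 0.0128 0 0 0 -0.0734 0;0.0286 0.0128 0 0 0 -0.0734 0;0.0286 0.0128 0 0 0 -0.0734 0;0.0286 0.0128 0 0 0 -0.0734 0;0.0286 0.0128 0 0 0 -0.0734 0;0.0286 0.0128 0 0 0 -0.0734 0;0.0286 0.0128 0 0 0 -0.0734 0;0 0 0 0 0 0 0' && python3 -m creep '0 0 -0.02 0 0 0 0;0 0 -0.025 0 0 0 0;0 0 -0.02 0 0 0 0;0 0 -0.005 0 0 0 0;0 0 0 0 0 0 0;0 0 0 0 0 0 0'
python3 - <<'E'
from h import *
st();a=viewer.capture('wrist')[:,:,::-1];b=viewer.capture('side')[190:320,200:340,::-1]
b=cv2.resize(b,(440,420));cv2.imwrite('pics/tb.png',cv2.resize(np.hstack([a,b]),(800,336)))
E
```

```text
time: 13.53
tool_pos: [634.7, 93.8, 168.0]
tcp_rot: [3.139, -0.001, 1.494]
contact_force: [-2.3, -0.8, -0.1]
grip_width: 13.7
finger_force: 30.0
time: 14.03
tool_pos: [631.2, 91.7, 99.8]
tcp_rot: [3.141, 0.0, 1.496]
contact_force: [0.4, 0.0, 1.0]
grip_width: 13.8
finger_force: 30.0
t 14.03 tcp [631.2  91.7  99.8] rot [3.141 0.    1.496] F [0.4 0.  1. ] w 13.8 q [ 0.02  0.74  1.41 -0.    1.    0.1 ]
```

View pics/tb.png

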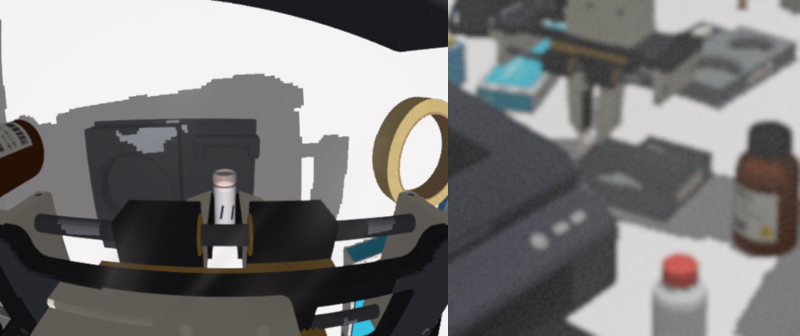

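The tube is held at (224,190), in line with the cradle rails at (230,145). Lower and release.

```bash
python3 -m creep '0 0 -0.01 0 0 0 0;0 0 -0.006 0 0 0 0;0 0 -0.004 0 0 0 0;0 0 -0.002 0 0 0 0;0 0 -0.0015 0 0 0 0;0 0 0 0 0 0 0;0 0 0 0 0 0 0' && python3 -m creep '0 0 -0.0012 0 0 0 0;0 0 0 0 0 0 0;0 0 0 0 0 0 0'
```

```text
time: 14.72
tool_pos: [631.2, 91.9, 76.1]
tcp_rot: [3.141, -0.0, 1.496]
contact_force: [1.0, 0.1, 0.2]
grip_width: 13.6
finger_force: 30.0
time: 14.97
tool_pos: [631.4, 91.8, 75.5]
tcp_rot: [3.14, -0.0, 1.496]
contact_force: [-0.1, 0.7, 4.4]
grip_width: 13.5
finger_force: 30.0
```

```bash
python3 -m creep '0 0 0 0 0 0 25;0 0 0 0 0 0 25;0 0 0 0 0 0 25;0 0 0 0 0 0 25;0 0 0 0 0 0 25' && python3 -m creep '0 0 0.01 0 0 0 25;0 0 0.02 0 0 0 25;0 0 0.03 0 0 0 25;0 0 0.035 0 0 0 100;0 0 0.035 0 0 0 100;0 0 0 0 0 0 100'
python3 - <<'E'
from h import *
st();a=viewer.capture('wrist')[:,:,::-1];cv2.imwrite('pics/tb2.png',a)
E
python3 -m creep '-0.022 0.0075 0 0 0 0.11 100;-0.022 0.0075 0 0 0 0.11 100;-0.022 0.0075 0 0 0 0.11 100;-0.022 0.0075 0 0 0 0.11 100;-0.022 0.0075 0 0 0 0.11 100;-0.022 0.0075 0 0 0 0.11 100;-0.022 0.0075 0 0 0 0.11 100;-0.022 0.0075 0 0 0 0.11 100' >/dev/null && python3 -m creep '0 0.0225 0 0 0 0.11 100;0 0.0225 0 0 0 0.11 100;0 0.0225 0 0 0 0.11 100;0 0.0225 0 0 0 0.11 100;0 0.0225 0 0 0 0.11 100;0 0.0225 0 0 0 0.11 100;0 0.0225 0 0 0 0.105 100;0 0 0 0 0 0 100'
python3 - <<'E'
from h import *
st()
c=viewer.camera_info('wrist');a=viewer.capture('wrist')[:,:,::-1];cv2.imwrite('pics/sm.png',a)
b=cv2.imread('pics/tb2.png');cv2.imwrite('pics/tbsm.png',cv2.resize(np.hstack([b,a]),(800,300)))
print(c['origin'])
E
```

```text
time: 15.38
tool_pos: [631.0, 91.8, 74.6]
tcp_rot: [-3.141, 0.0, 1.496]
contact_force: [-0.3, -0.8, -0.2]
grip_width: 22.9
finger_force: 0.0
time: 15.88
tool_pos: [634.1, 92.0, 213.7]
tcp_rot: [3.128, -0.001, 1.497]
contact_force: [1.4, 1.4, 1.1]
grip_width: 38.1
finger_force: 0.0
t 15.88 tcp [634.1  92.  213.7] rot [ 3.128e+00 -1.000e-03  1.497e+00] F [1.4 1.4 1.1] w 38.1 q [0.02 0.61 1.3  0.   1.21 0.1 ]
time: 17.27
tool_pos: [454.5, 312.3, 204.2]
tcp_rot: [3.141, -0.001, -3.134]
contact_force: [0.3, -0.4, 0.1]
grip_width: 91.6
finger_force: 0.0
t 17.27 tcp [454.5 312.3 204.2] rot [ 3.141e+00 -1.000e-03 -3.134e+00] F [ 0.3 -0.4  0.1] w 91.6 q [ 0.46  0.47  1.58  0.    1.09 -1.12]
[377.79625234 312.58653973 297.69101547]
```

View pics/tbsm.png

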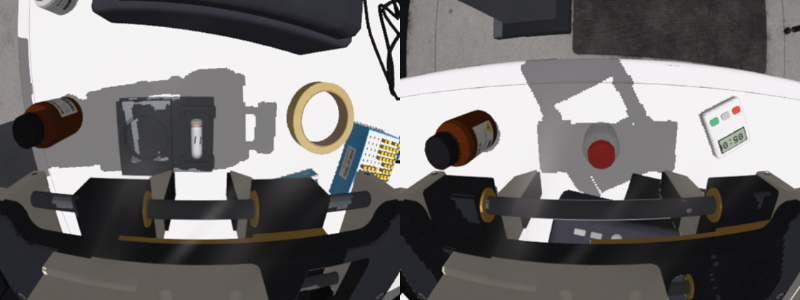

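Left: the tube lies in the short cradle at (196,138). Right: the red cap is at (600,153), between the fingers in y. Refine its position with code.

```bash
python3 - <<'E'
from h import *
st();c=viewer.camera_info('wrist');a=viewer.capture('wrist')[:,:,::-1]
H,S,V=cv2.split(cv2.cvtColor(a.copy(),cv2.COLOR_BGR2HSV))
m=(((H<10)|(H>170))&(S>120)&(V>60)).astype(np.uint8);m[:,:200]=0;m[:,340:]=0;m[260:]=0
n,l,s,ce=cv2.connectedComponentsWithStats(m);k=1+np.argmax(s[1:,4]);print('red',ce[k],s[k],plane(c,*ce[k],75.,True))
m=((V<55)).astype(np.uint8)
m[:,:30]=0;m[:,95:]=0;m[:180]=0;m[240:]=0
n,l,s,ce=cv2.connectedComponentsWithStats(m);k=1+np.argmax(s[1:,4]);print('brown',ce[k],s[k],plane(c,*ce[k],103.,True))
E
```

```text
t 17.32 tcp [454.4 310.6 204. ] rot [-3.141e+00 -1.000e-03 -3.139e+00] F [ 0.7 -0.4 -0.1] w 92.1 q [ 0.46  0.47  1.58  0.    1.09 -1.11]
red [284.05574043 216.20382696] [ 266  197   37   40 1202] [452.7853116  313.96703699]
brown [ 61.73590504 211.09891197] [  37  185   51   54 2022] [441.32261633 148.3292083 ]
```

```bash
python3 -m creep '0.001 0.002 -0.03 0 0 0 100;0 0 -0.03 0 0 0 100;0 0 -0.03 0 0 0 100;0 0 -0.012 0 0 0 100;0 0 -0.007 0 0 0 100;0 0 -0.003 0 0 0 100;0 0 0 0 0 0 100;0 0 0 0 0 0 100' && python3 -m creep '0 0 0 0 0 0 0;0 0 0 0 0 0 0;0 0 0 0 0 0 0;0 0 0 0 0 0 0;0 0 0 0 0 0 0;0 0 0 0 0 0 0;0 0 0 0 0 0 0;0 0 0 0 0 0 0' && python3 -m creep '0 0 0 0 0 0 0;0 0 0 0 0 0 0;0 0 0 0 0 0 0;0 0 0 0 0 0 0'
```

```text
time: 18.03
tool_pos: [456.7, 311.2, 93.8]
tcp_rot: [3.141, 0.001, 3.14]
contact_force: [-0.9, -0.5, -0.8]
grip_width: 91.6
finger_force: 0.0
time: 18.7
tool_pos: [456.1, 311.4, 92.8]
tcp_rot: [3.142, -0.0, 3.141]
contact_force: [0.7, 0.8, 0.2]
grip_width: 42.6
finger_force: 0.2
time: 19.03
tool_pos: [456.2, 311.4, 92.9]
tcp_rot: [3.141, 0.0, 3.141]
contact_force: [0.7, -0.3, 0.3]
grip_width: 40.7
finger_force: 29.9
```

```bash
python3 -m creep '0 0 0.01 0 0 0 0;0 0 0.025 0 0 0 0;0 0 0.035 0 0 0 0;0 0 0.035 0 0 0 0;0 0 0.025 0 0 0 0;0 0 0.01 0 0 0 0;0 0 0 0 0 0 0;0.0088 -0.0377 0 0 0 -0.016 0' && python3 -m creep '0.0088 -0.0377 0 0 0 -0.016 0;0.0088 -0.0377 0 0 0 -0.016 0;0.0088 -0.0377 0 0 0 -0.016 0;0.0088 -0.0377 0 0 0 -0.016 0;0.0088 -0.0377 0 0 0 -0.016 0;0.0088 -0.0377 0 0 0 -0.016 0;0.0088 -0.0377 0 0 0 -0.016 0;0.0088 -0.0377 0 0 0 -0.016 0' && python3 -m creep '0.0088 -0.0377 0 0 0 -0.016 0;0.0088 -0.0377 0 0 0 -0.016 0;0.0088 -0.0377 0 0 0 -0.016 0;0.0088 -0.0377 0 0 0 -0.016 0;0.0088 -0.0377 0 0 0 -0.017 0;0 0 0 0 0 0 0;0 0 0 0 0 0 0;0 0 0 0 0 0 0'
python3 - <<'E'
from h import *
st();c=viewer.camera_info('wrist');a=viewer.capture('wrist')[:,:,::-1]
cv2.imwrite('pics/sm2.png',a)
E
```

```text
time: 19.7
tool_pos: [463.6, 277.4, 232.6]
tcp_rot: [3.139, 0.0, 3.13]
contact_force: [-0.6, -1.5, -0.6]
grip_width: 40.9
finger_force: 29.9
time: 20.37
tool_pos: [534.5, -29.7, 230.8]
tcp_rot: [3.141, -0.004, 2.996]
contact_force: [1.1, 0.7, 0.1]
grip_width: 40.5
finger_force: 29.9
time: 21.03
tool_pos: [578.5, -215.9, 230.8]
tcp_rot: [3.14, -0.004, 2.916]
contact_force: [-0.2, 0.3, 0.0]
grip_width: 40.8
finger_force: 29.9
t 21.03 tcp [ 578.5 -215.9  230.8] rot [ 3.14  -0.004  2.916] F [-0.2  0.3  0. ] w 40.8 q [-0.48  0.56  1.34  0.    1.24 -1.83]
```

View pics/sm2.png

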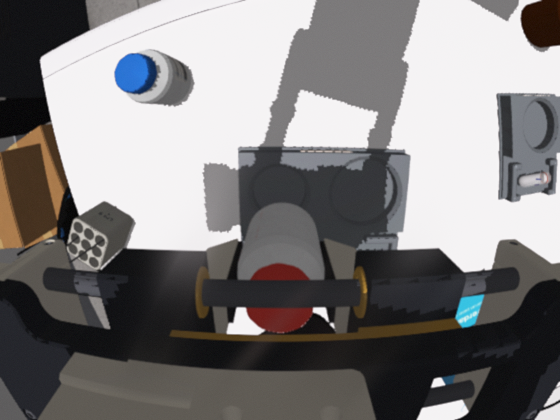

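The small bottle is held upright at (282,250), above its well at (278,188). The blue-cap bottle is at (137,73). Lower to just above the tray, then go slowly.

```bash
python3 -m creep '0.0005 -0.0005 -0.025 0 0 0 0;0 0 -0.03 0 0 0 0;0 0 -0.025 0 0 0 0;0 0 -0.015 0 0 0 0;0 0 -0.009 0 0 0 0;0 0 -0.004 0 0 0 0;0 0 -0.004 0 0 0 0;0 0 0 0 0 0 0' && python3 -m creep '0 0 -0.004 0 0 0 0;0 0 -0.004 0 0 0 0;0 0 -0.004 0 0 0 0;0 0 -0.003 0 0 0 0;0 0 -0.002 0 0 0 0;0 0 -0.001 0 0 0 0;0 0 0 0 0 0 0;0 0 0 0 0 0 0'
```

```text
time: 21.75
tool_pos: [580.1, -216.5, 121.1]
tcp_rot: [-3.142, 0.001, 2.917]
contact_force: [-0.1, 0.3, -1.4]
grip_width: 40.7
finger_force: 29.9
time: 22.42
tool_pos: [579.9, -217.0, 102.8]
tcp_rot: [3.142, 0.0, 2.916]
contact_force: [-0.9, -1.3, -0.6]
grip_width: 40.6
finger_force: 29.9
```

```bash
python3 -m creep '0 0 -0.0015 0 0 0 0;0 0 -0.001 0 0 0 0;0 0 0 0 0 0 0;0 0 0 0 0 0 0' && python3 -m creep '0 0 -0.001 0 0 0 0;0 0 0 0 0 0 0;0 0 0 0 0 0 0'
```

```text
time: 22.75
tool_pos: [579.8, -216.9, 100.3]
tcp_rot: [3.141, -0.0, 2.916]
contact_force: [0.6, 0.7, -1.4]
grip_width: 41.0
finger_force: 29.9
time: 23.0
tool_pos: [579.8, -217.0, 99.3]
tcp_rot: [3.141, -0.0, 2.916]
contact_force: [0.3, -0.2, -0.8]
grip_width: 40.6
finger_force: 29.9
```

```bash
python3 -m creep '0 0 -0.0008 0 0 0 0;0 0 0 0 0 0 0;0 0 0 0 0 0 0' && python3 -m creep '0 0 -0.0006 0 0 0 0;0 0 0 0 0 0 0;0 0 0 0 0 0 0'
```

```text
time: 23.25
tool_pos: [579.9, -217.0, 98.8]
tcp_rot: [-3.142, 0.0, 2.916]
contact_force: [-0.2, -0.3, 1.9]
grip_width: 40.7
finger_force: 29.9
time: 23.5
tool_pos: [580.0, -217.0, 98.8]
tcp_rot: [-3.141, 0.001, 2.916]
contact_force: [-1.7, 1.1, 6.0]
grip_width: 40.8
finger_force: 30.0
```

```bash
python3 -m creep '0 0 0 0 0 0 60;0 0 0 0 0 0 100;0 0 0 0 0 0 100;0 0 0 0 0 0 100;0 0 0 0 0 0 100;0 0 0 0 0 0 100;0 0 0 0 0 0 100;0 0 0 0 0 0 100' && python3 -m creep '0 0 0.01 0 0 0 100;0 0 0.025 0 0 0 100;0 0 0.035 0 0 0 100;0 0 0.035 0 0 0 100;0 0 0.025 0 0 0 100;-0.0112 0.0293 0 0 0 -0.112 100;-0.0112 0.0293 0 0 0 -0.112 100;-0.0112 0.0293 0 0 0 -0.112 100' && python3 -m creep '-0.0112 0.0293 0 0 0 -0.112 100;-0.0112 0.0293 0 0 0 -0.112 100;-0.0112 0.0293 0 0 0 -0.112 100;-0.0112 0.0293 0 0 0 -0.112 100;-0.0112 0.0293 0 0 0 -0.112 100;-0.0112 0.0293 0 0 0 -0.112 100;-0.0112 0.0293 0 0 0 -0.112 100;-0.0112 0.0293 0 0 0 -0.112 100' && python3 -m creep '-0.0112 0.0293 0 0 0 -0.113 100;0 0 0 0 0 0 100;0 0 0 0 0 0 100;0 0 0 0 0 0 100'
python3 - <<'E'
from h import *
st();c=viewer.camera_info('wrist');a=viewer.capture('wrist')[:,:,::-1].copy()
t=viewer.capture('top')[160:265,290:400,::-1];t=cv2.resize(t,(440,420),interpolation=cv2.INTER_CUBIC);cv2.imwrite('pics/br.png',cv2.resize(np.hstack([a,t]),(800,336)))
H,S,V=cv2.split(cv2.cvtColor(a,cv2.COLOR_BGR2HSV))
m=((V<70)&(S<90)).astype(np.uint8);m[:150]=0;m[275:]=0;m[:,215:][:, 140:]=0;m[:,:200]=0
n,l,s,ce=cv2.connectedComponentsWithStats(m);print([(ce[k].round(1),s[k]) for k in range(1,n) if s[k,4]>200])
np.save('br.npy',np.r_[c['origin'],c['rotation']])
E
```

```text
time: 24.17
tool_pos: [579.8, -217.0, 97.9]
tcp_rot: [3.141, 0.0, 2.916]
contact_force: [0.0, -0.3, -0.2]
grip_width: 89.2
finger_force: 0.0
time: 24.83
tool_pos: [545.7, -128.5, 229.3]
tcp_rot: [3.141, 0.002, 2.574]
contact_force: [0.9, 0.8, -0.4]
grip_width: 91.7
finger_force: 0.0
time: 25.5
tool_pos: [455.9, 106.6, 228.9]
tcp_rot: [3.14, 0.0, 1.679]
contact_force: [0.8, -0.8, 0.2]
grip_width: 91.6
finger_force: 0.0
time: 25.83
tool_pos: [445.7, 134.4, 228.6]
tcp_rot: [3.14, 0.0, 1.574]
contact_force: [1.3, -0.0, 0.2]
grip_width: 92.2
finger_force: 0.0
t 25.83 tcp [445.7 134.4 228.6] rot [3.14  0.    1.574] F [ 1.3 -0.   0.2] w 92.2 q [ 0.13  0.3   1.78 -0.    1.06  0.13]
[(array([278.3, 210.2]), array([ 249,  182,   58,   57, 2367], dtype=int32))]
```

View pics/br.png

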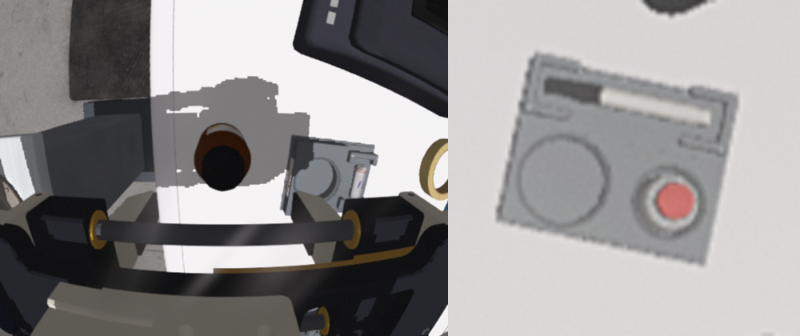

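Right: the small bottle is seated in its well and the marker is in its cradle. Left: the brown cap is at (222,168) in the view, full-frame (278,210).

```bash
python3 - <<'E'
from h import *
c=viewer.camera_info('wrist');a=np.load('br.npy');c['origin']=a[:3];c['rotation']=a[3:]
print(plane(c,278.3,210.2,104.,True))
E
```

```text
[444.21113291 142.82167099]
```

```bash
python3 - <<'E'
from h import *
ct=viewer.camera_info('top');im=cv2.imread('pics/top0.png');print('top cap',plane(ct,215.8,282.9,104.),plane(ct,217.,281.,104.))
print('top small cap',plane(ct,146.,277.,74.))
H,S,V=cv2.split(cv2.cvtColor(im,cv2.COLOR_BGR2HSV));print(V[268:296:2,202:236:2]);print(S[268:296:2,202:236:2])
c=viewer.camera_info('wrist');print(proj(c,[445,134.4,106],True),proj(c,[445,134.4,0],True));st()
a=viewer.capture('wrist')[:,:,::-1].copy();H,S,V=cv2.split(cv2.cvtColor(a,cv2.COLOR_BGR2HSV))
print(V[140:250:5,278],S[140:250:5,278])
E
```

```text
top cap [438.34202397 133.05641214] [442.77576807 130.17212269]
top small cap [451.96049394 308.91840631]
[[213 215 213 213 217 190 127 117 100  95  97 114 196 217 214 214 213]
 [213 214 214 215 127 105 111 116 111 108  99  93  92 163 217 214 213]
 [212 214 215 131 109 107 102 106 112 114 110 100  95  97 219 213 213]
 [213 216 146 106  97  94  93  93  89 105 113 109 103  91 167 217 213]
 [213 210 107  92  93  92  95  93  94  94 105 114  98  94 113 216 214]
 [214 185  92  92  91  94  95  94  93  92  95 117 110  96 107 218 214]
 [215 160  89  91  93  92  93  92  94  93  90 116 115  94 119 217 214]
 [215 169  89  90  93  91  92  93  94  95  93 114 111  93 144 216 213]
 [213 211  92  92  91  92  91  93  91  92 104 115 104  94 206 214 213]
 [213 213 136  87  92  91  93  89  91  96 118 115  97 176 217 214 213]
 [213 215 211 103  90  90  90  89 107 113 111 113 198 216 214 212 213]
 [212 212 215 201 136 117 107 110 110 118 166 217 215 213 212 212 213]
 [213 211 212 214 216 200 181 175 182 216 215 214 212 213 212 213 213]
 [213 212 212 212 213 214 215 215 215 212 212 213 212 212 212 213 213]]
[... 421 characters left out ...]
0 14  4  4]
 [ 2  4 25  8  8  8  3  5  3  6 42 60 44 24  5  4  4]
 [ 4  5 32  6  3  6  8  6  3 11 61 62 34  9  4  4  4]
 [ 4  5  4 37 20  3  3  6 33 68 64 32  4  2  5  5  2]
 [ 4  4  4  6 34 70 62 74 70 45 14  4  2  4  2  4  4]
 [ 4  4  4  4  2  6 10  4  7  2  2  4  2  4  2  2  4]
 [ 5  4  2  4  5  4  4  4  4  2  2  5  4  4  2  4  4]]
[[279.18762894 221.71008897]] [[279.52770653 186.62925669]]
t 25.93 tcp [445.9 133.8 228.2] rot [3.141 0.    1.571] F [ 0.1 -0.5  0.3] w 91.7 q [ 0.13  0.3   1.78 -0.    1.06  0.13]
[126 126 123  94 109  40  42  44  33  16  13  13  16  17  17  17  17  13
  15  12 246 245] [  6   4   4  33  16 230 194 214 185  32  59  20  48  60  45  15  45  20
  51  43   2   2]
```

Reading the cap's far edge separately (its visible side biased the earlier centroids), the brown bottle comes out at y≈140. Shift and grip.

```bash
python3 -m creep '-0.001 0.0055 -0.03 0 0 0 100;0 0 -0.03 0 0 0 100;0 0 -0.028 0 0 0 100;0 0 -0.015 0 0 0 100;0 0 -0.008 0 0 0 100;0 0 -0.004 0 0 0 100;0 0 0 0 0 0 100;0 0 0 0 0 0 100' && python3 -m creep '0 0 0 0 0 0 0;0 0 0 0 0 0 0;0 0 0 0 0 0 0;0 0 0 0 0 0 0;0 0 0 0 0 0 0;0 0 0 0 0 0 0;0 0 0 0 0 0 0;0 0 0 0 0 0 0' && python3 -m creep '0 0 0 0 0 0 0;0 0 0 0 0 0 0;0 0 0 0 0 0 0'
```

```text
time: 26.65
tool_pos: [445.1, 139.9, 113.7]
tcp_rot: [3.14, -0.0, 1.571]
contact_force: [0.5, 0.5, 0.1]
grip_width: 91.5
finger_force: 0.0
time: 27.32
tool_pos: [444.2, 140.1, 113.1]
tcp_rot: [-3.141, 0.0, 1.572]
contact_force: [-1.6, -0.6, 4.4]
grip_width: 56.6
finger_force: 30.0
time: 27.57
tool_pos: [444.3, 140.2, 113.1]
tcp_rot: [-3.141, 0.0, 1.571]
contact_force: [-2.2, -0.6, 4.9]
grip_width: 56.8
finger_force: 30.0
```

```bash
python3 -m creep '0 0 0.01 0 0 0 0;0 0 0.02 0 0 0 0;0 0 0.03 0 0 0 0;0 0 0.03 0 0 0 0;0 0 0.015 0 0 0 0;0 0 0.005 0 0 0 0;0.0154 -0.0274 0 0 0 -0.0226 0;0.0154 -0.0274 0 0 0 -0.0226 0' && python3 -m creep '0.0154 -0.0274 0 0 0 -0.0226 0;0.0154 -0.0274 0 0 0 -0.0226 0;0.0154 -0.0274 0 0 0 -0.0226 0;0.0154 -0.0274 0 0 0 -0.0226 0;0.0154 -0.0274 0 0 0 -0.0226 0;0.0154 -0.0274 0 0 0 -0.0226 0;0.0154 -0.0274 0 0 0 -0.0226 0;0.0154 -0.0274 0 0 0 -0.0226 0' && python3 -m creep '0 0 0 0 0 0 0;0 0 -0.02 0 0 0 0;0 0 -0.025 0 0 0 0;0 0 -0.02 0 0 0 0;0 0 -0.01 0 0 0 0;0 0 -0.005 0 0 0 0;0 0 0 0 0 0 0;0 0 0 0 0 0 0'
python3 - <<'E'
from h import *
st();c=viewer.camera_info('wrist');a=viewer.capture('wrist')[:,:,::-1].copy();np.save('b2.npy',np.r_[c['origin'],c['rotation']]);cv2.imwrite('pics/b2.png',a)
H,S,V=cv2.split(cv2.cvtColor(a,cv2.COLOR_BGR2HSV))
# bottle outline columns at a few rows: brown saturation
for r in range(60,200,10):
    k=np.where((S[r,200:360]>150)&(V[r,200:360]<120))[0]+200
    if len(k)>5:print(r,k.min(),k.max())
print('well proj',proj(c,[598.2,-133.8,24],True))
E
```

```text
time: 28.23
tool_pos: [474.9, 85.7, 222.5]
tcp_rot: [-3.141, -0.0, 1.529]
contact_force: [0.6, 0.4, -0.9]
grip_width: 56.7
finger_force: 30.0
time: 28.9
tool_pos: [598.6, -135.2, 221.0]
tcp_rot: [-3.139, -0.0, 1.344]
contact_force: [-0.2, 0.1, -1.1]
grip_width: 56.3
finger_force: 30.0
time: 29.57
tool_pos: [598.8, -133.8, 143.3]
tcp_rot: [3.141, 0.0, 1.346]
contact_force: [-0.3, -0.8, -1.5]
grip_width: 56.4
finger_force: 30.0
t 29.57 tcp [ 598.8 -133.8  143.3] rot [3.141 0.    1.346] F [-0.3 -0.8 -1.5] w 56.4 q [-0.34  0.64  1.45  0.    1.04 -0.12]
190 263 295
well proj [[279.98047782 224.09049532]]
```

```bash
python3 -m creep '0 0 -0.004 0 0 0 0;0 0 -0.004 0 0 0 0;0 0 -0.002 0 0 0 0;0 0 -0.002 0 0 0 0;0 0 0 0 0 0 0' && python3 -m creep '0 0 -0.003 0 0 0 0;0 0 -0.003 0 0 0 0;0 0 -0.002 0 0 0 0;0 0 0 0 0 0 0;0 0 0 0 0 0 0;0 0 0 0 0 0 0'
```

```text
time: 30.03
tool_pos: [598.2, -133.8, 130.5]
tcp_rot: [-3.141, -0.0, 1.345]
contact_force: [-0.1, 0.4, -1.6]
grip_width: 56.9
finger_force: 30.0
time: 30.53
tool_pos: [598.5, -133.9, 123.0]
tcp_rot: [3.141, 0.0, 1.345]
contact_force: [0.1, -0.3, -1.5]
grip_width: 56.9
finger_force: 30.0
```

```bash
python3 -m creep '0 0 -0.0015 0 0 0 0;0 0 -0.001 0 0 0 0;0 0 -0.0005 0 0 0 0;0 0 0 0 0 0 0;0 0 0 0 0 0 0' && python3 -m creep '0 0 -0.0008 0 0 0 0;0 0 0 0 0 0 0;0 0 0 0 0 0 0' && python3 -m creep '0 0 -0.0006 0 0 0 0;0 0 0 0 0 0 0;0 0 0 0 0 0 0'
```

```text
time: 30.95
tool_pos: [598.4, -133.8, 119.9]
tcp_rot: [3.142, 0.0, 1.345]
contact_force: [0.5, 0.6, -2.0]
grip_width: 56.7
finger_force: 30.0
time: 31.2
tool_pos: [598.4, -133.9, 119.1]
tcp_rot: [3.142, 0.0, 1.345]
contact_force: [0.1, 0.4, -1.8]
grip_width: 56.6
finger_force: 30.0
time: 31.45
tool_pos: [598.5, -133.9, 119.1]
tcp_rot: [3.141, 0.0, 1.345]
contact_force: [-1.7, 0.8, 4.7]
grip_width: 56.7
finger_force: 30.0
```

```bash
python3 -m creep '0 0 0 0 0 0 80;0 0 0 0 0 0 100;0 0 0 0 0 0 100;0 0 0 0 0 0 100;0 0 0 0 0 0 100;0 0 0 0 0 0 100;0 0 0 0 0 0 100' && python3 -m creep '0 0 0.01 0 0 0 100;0 0 0.025 0 0 0 100;0 0 0.03 0 0 0 100;0 0 0.03 0 0 0 100;0 0 0.02 0 0 0 100;-0.0222 -0.0237 0 0 0 0.0323 100;-0.0222 -0.0237 0 0 0 0.0323 100' && python3 -m creep '-0.0222 -0.0237 0 0 0 0.0323 100;-0.0222 -0.0237 0 0 0 0.0323 100;-0.0222 -0.0237 0 0 0 0.0323 100;-0.0222 -0.0237 0 0 0 0.0323 100;-0.0222 -0.0237 0 0 0 0.0323 100;0 0 0 0 0 0 100;0 0 0 0 0 0 100;0 0 0 0 0 0 100'
python3 - <<'E'
from h import *
st();c=viewer.camera_info('wrist');a=viewer.capture('wrist')[:,:,::-1].copy()
H,S,V=cv2.split(cv2.cvtColor(a,cv2.COLOR_BGR2HSV))
m=((H>100)&(H<130)&(S>100)&(V>40)).astype(np.uint8);m[:,:180]=0;m[:,380:]=0;m[290:]=0;m[:130]=0
n,l,s,ce=cv2.connectedComponentsWithStats(m);k=1+np.argmax(s[1:,4]);x,y,w,h,A=s[k];print(ce[k],s[k],'cen',plane(c,*ce[k],86.,True))
lo=plane(c,ce[k][0],float(y+h),89.,True);print('far edge centre',lo+[0,17])
print('sides',plane(c,np.array([x,x+w],float),np.array([ce[k][1]]*2),89.,True))
E
```

```text
time: 32.03
tool_pos: [598.4, -133.9, 118.4]
tcp_rot: [3.142, -0.0, 1.345]
contact_force: [0.4, 0.7, -0.1]
grip_width: 91.2
finger_force: 0.0
time: 32.62
tool_pos: [554.7, -181.0, 236.1]
tcp_rot: [3.137, 0.001, 1.415]
contact_force: [-1.1, -0.7, -0.3]
grip_width: 91.9
finger_force: 0.0
time: 33.28
tool_pos: [443.3, -299.6, 234.1]
tcp_rot: [3.141, 0.0, 1.57]
contact_force: [0.2, -0.5, 0.7]
grip_width: 92.0
finger_force: 0.0
t 33.28 tcp [ 443.3 -299.6  234.1] rot [3.141 0.    1.57 ] F [ 0.2 -0.5  0.7] w 92.0 q [-0.74  0.41  1.59  0.    1.14 -0.74]
[281.10856721 210.90398818] [ 261  190   41   42 1354] cen [ 443.83717174 -299.25954776]
far edge centre [ 443.83911584 -298.74590568]
sides [[ 428.32399319 -298.30351319]
 [ 459.94417407 -298.31313078]]
```

```bash
python3 -m creep '0 0.001 -0.035 0 0 0 100;0 0 -0.035 0 0 0 100;0 0 -0.035 0 0 0 100;0 0 -0.018 0 0 0 100;0 0 -0.009 0 0 0 100;0 0 -0.003 0 0 0 100;0 0 0 0 0 0 100;0 0 0 0 0 0 100' && python3 -m creep '0 0 0 0 0 0 0;0 0 0 0 0 0 0;0 0 0 0 0 0 0;0 0 0 0 0 0 0;0 0 0 0 0 0 0;0 0 0 0 0 0 0;0 0 0 0 0 0 0;0 0 0 0 0 0 0' && python3 -m creep '0 0 0 0 0 0 0;0 0 0 0 0 0 0;0 0 0 0 0 0 0;0 0 0 0 0 0 0'
```

```text
time: 34.0
tool_pos: [444.0, -298.9, 99.8]
tcp_rot: [3.14, 0.002, 1.572]
contact_force: [0.1, 0.4, 0.2]
grip_width: 91.6
finger_force: 0.0
time: 34.67
tool_pos: [443.1, -298.8, 98.6]
tcp_rot: [3.141, 0.0, 1.571]
contact_force: [-0.4, 0.5, 0.7]
grip_width: 47.0
finger_force: 30.0
time: 35.0
tool_pos: [443.1, -298.8, 98.6]
tcp_rot: [3.141, 0.0, 1.571]
contact_force: [1.5, -0.8, 1.1]
grip_width: 47.1
finger_force: 30.0
```

```bash
python3 -m creep '0 0 0.01 0 0 0 0;0 0 0.025 0 0 0 0;0 0 0.035 0 0 0 0;0 0 0.035 0 0 0 0;0 0 0.03 0 0 0 0;0 0 0.01 0 0 0 0;0.011 0.0361 0 0 0 -0.0068 0;0.011 0.0361 0 0 0 -0.0068 0' && python3 -m creep '0.011 0.0361 0 0 0 -0.0068 0;0.011 0.0361 0 0 0 -0.0068 0;0.011 0.0361 0 0 0 -0.0068 0;0.011 0.0361 0 0 0 -0.0068 0;0.011 0.0361 0 0 0 -0.0068 0;0.011 0.0361 0 0 0 -0.0068 0;0.011 0.0361 0 0 0 -0.0068 0;0.011 0.0361 0 0 0 -0.0068 0' && python3 -m creep '0.0105 0.0361 0 0 0 -0.0068 0;0 0 0 0 0 0 0;0 0 -0.025 0 0 0 0;0 0 -0.035 0 0 0 0;0 0 -0.03 0 0 0 0;0 0 -0.015 0 0 0 0;0 0 -0.008 0 0 0 0;0 0 0 0 0 0 0' && python3 -m creep '0 0 -0.006 0 0 0 0;0 0 0 0 0 0 0;0 0 0 0 0 0 0'
```

```text
time: 35.67
tool_pos: [464.8, -227.1, 244.3]
tcp_rot: [3.14, 0.001, 1.554]
contact_force: [0.1, 0.6, -1.5]
grip_width: 46.9
finger_force: 30.0
time: 36.33
tool_pos: [552.7, 64.1, 243.1]
tcp_rot: [-3.14, 0.0, 1.503]
contact_force: [0.3, -0.4, -0.7]
grip_width: 46.4
finger_force: 30.0
time: 37.0
tool_pos: [562.3, 98.0, 128.5]
tcp_rot: [-3.137, 0.001, 1.497]
contact_force: [0.7, 0.9, -0.4]
grip_width: 47.0
finger_force: 30.0
time: 37.25
tool_pos: [564.0, 98.3, 125.4]
tcp_rot: [3.14, -0.0, 1.497]
contact_force: [-0.3, 0.5, -1.1]
grip_width: 46.6
finger_force: 30.0
```

```bash
python3 -m creep '0 -0.0005 -0.004 0 0 0 0;0 0 -0.004 0 0 0 0;0 0 -0.004 0 0 0 0;0 0 0 0 0 0 0;0 0 0 0 0 0 0' && python3 -m creep '0 0 -0.003 0 0 0 0;0 0 -0.002 0 0 0 0;0 0 -0.0015 0 0 0 0;0 0 0 0 0 0 0;0 0 0 0 0 0 0' && python3 -m creep '0 0 -0.0008 0 0 0 0;0 0 0 0 0 0 0;0 0 0 0 0 0 0'
```

```text
time: 37.67
tool_pos: [563.3, 97.8, 112.2]
tcp_rot: [-3.141, 0.0, 1.497]
contact_force: [0.3, 0.2, -1.2]
grip_width: 46.4
finger_force: 30.0
time: 38.08
tool_pos: [563.5, 97.8, 105.9]
tcp_rot: [-3.141, 0.0, 1.497]
contact_force: [0.4, 0.2, -1.8]
grip_width: 47.1
finger_force: 30.0
time: 38.33
tool_pos: [563.5, 97.8, 105.3]
tcp_rot: [3.141, 0.0, 1.497]
contact_force: [0.3, -0.0, -1.1]
grip_width: 47.0
finger_force: 30.0
```

```bash
python3 -m creep '0 0 -0.0007 0 0 0 0;0 0 0 0 0 0 0;0 0 0 0 0 0 0' && python3 -m creep '0 0 -0.0006 0 0 0 0;0 0 0 0 0 0 0;0 0 0 0 0 0 0'
```

```text
time: 38.58
tool_pos: [563.6, 97.8, 104.6]
tcp_rot: [3.141, -0.0, 1.497]
contact_force: [0.9, 0.2, 0.1]
grip_width: 47.0
finger_force: 30.0
time: 38.83
tool_pos: [563.6, 97.9, 104.6]
tcp_rot: [3.141, -0.0, 1.497]
contact_force: [-0.9, -0.2, 5.3]
grip_width: 46.9
finger_force: 30.0
```

Seated. Release, lift, back off toward the robot and check with the last picture.

```bash
python3 -m creep '0 0 0 0 0 0 80;0 0 0 0 0 0 100;0 0 0 0 0 0 100;0 0 0 0 0 0 100;0 0 0 0 0 0 100;0 0 0 0 0 0 100;0 0 0 0 0 0 100;0 0 0 0 0 0 100' && python3 -m creep '0 0 0.01 0 0 0 100;0 0 0.025 0 0 0 100;0 0 0.035 0 0 0 100;0 0 0.035 0 0 0 100;0 0 0.035 0 0 0 100;-0.03 0 0 0 0 0 100;-0.03 0 0 0 0 0 100;-0.03 0 0 0 0 0 100' && python3 -m creep '-0.03 0 0 0 0 0 100;-0.03 0 0 0 0 0 100;0 0 0 0 0 0 100;0 0 0 0 0 0 100;0 0 0 0 0 0 100'
python3 - <<'E'
from h import *
st();t=viewer.capture('top')[90:290,200:440,::-1];s=viewer.capture('side')[160:300,190:400,::-1]
cv2.imwrite('pics/end.png',np.vstack([cv2.resize(t,(480,400),interpolation=cv2.INTER_CUBIC)[:300],cv2.resize(s,(480,300),interpolation=cv2.INTER_CUBIC)]))
E
```

```text
time: 39.5
tool_pos: [563.5, 97.9, 103.9]
tcp_rot: [3.142, -0.0, 1.497]
contact_force: [-0.1, 1.0, -1.0]
grip_width: 91.3
finger_force: 0.0
time: 40.17
tool_pos: [472.6, 97.8, 245.2]
tcp_rot: [3.139, -0.0, 1.497]
contact_force: [0.3, 0.6, -0.4]
grip_width: 91.5
finger_force: 0.0
time: 40.58
tool_pos: [414.5, 97.9, 244.9]
tcp_rot: [3.139, -0.0, 1.497]
contact_force: [0.3, -0.2, 0.5]
grip_width: 91.8
finger_force: 0.0
t 40.58 tcp [414.5  97.9 244.9] rot [ 3.139 -0.     1.497] F [ 0.3 -0.2  0.5] w 91.8 q [ 0.05  0.21  1.85 -0.    1.08  0.13]
```

View pics/end.png

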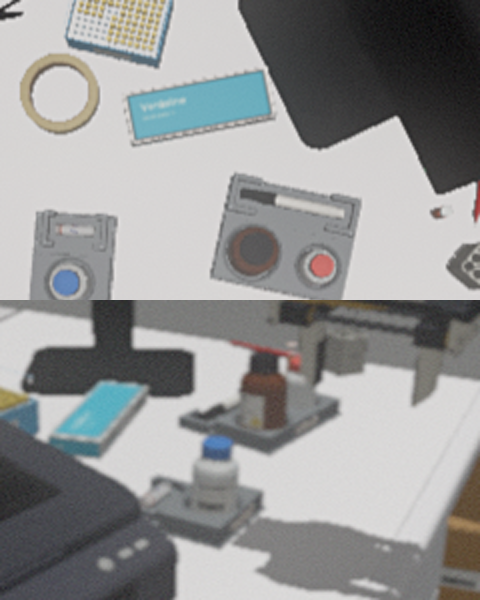

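The picture shows every item seated: the marker at (290,203), brown at (253,250), red-cap at (320,265), the tube at (73,230) and blue-cap at (67,280). The carton, cuvette block and vial haven't moved. Hand it in.

```bash
python3 -c "
from plant import order
print(order.close_job())"
```

```text
the job is handed in; nothing more can be done
None
```

Both kits are made up and handed in at about 41 s: marker and tube laid in first, then all three bottles set down upright in their wells, with the carton, cuvette block and vial left where they were.

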